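Bolt the parts bin into its dock

TASK

Push the blue parts bin all the way into its dock until it meets the back stop, then slide the red-knobbed bolt across in front of it, fully home into the yellow keeper, and let go. Leave the brown carton, the white box and the white roll where they stand.

Things in the scene. Friction and masses are not known exactly. Their poses are not given: they have to be found in the camera images.
- dock: Grey metal bin dock fixed to the bench; never moves in a run. Origin: on the bench, under the centre of the bin's home place. +x = the way the bin is pushed in, +z up. Floor plate 4 mm thick, x -155 to +80 mm. Side guides: inner faces y = +-43 mm, x -66 to +74, 40 mm high. Back stop: face at x = +70 mm, 52 mm high. The bolt crosses the mouth parallel to y at x = -82 mm.
- bin: Blue bin full of small cartons (fixed in it), 140 long (x) x 80 x 70 mm high, about 0.5 kg, slides with 2 to 5 N. Origin: centre of underside; axes as the dock's within 1 degree; blank white label on its front (-x) face. Starts between the guides 40 to 68 mm short of home, blocking the bolt. Home: origin at dock x = 0, y = 0, front face at x = -70, 6 mm clear of the rod.
- bolt (a joint): Travel of the bolt, m: 0 = fully drawn back, 0.113 = at its stop, fully home in the keeper; grows towards the keeper (dock's -y). The tip enters the keeper at 0.102. Starts at 0 to 0.010. Takes about 3 N; no spring, stays where it is left. Rod 12 mm thick, axis 40 mm above the bench, in an open-topped steel track at dock y = +60 to +212 mm, 48 mm high.
- knob (a point): Middle of the bolt's red upright round knob, 22 mm in diameter, 42 mm tall (57 to 99 mm above the bench; this point 80 mm up), fixed on the rod, moves with the bolt. Dock x = -82 mm; y = +183 mm at bolt 0, +70 mm at bolt 0.113. Nothing of the dock is higher than 54 mm; the bin's top is at 74 mm.
- keeper (a point): Middle of the mouth of the yellow keeper, on the rod's axis 40 mm above the bench, at dock x = -82, y = -46 mm. Keeper: y -46 to -64 mm, 54 mm high. Opposite it the rod's steel guide eye, y +46 to +58 mm, 54 mm high; between them the mouth is free, 92 mm wide.
- carton: Bystander: loose brown cardboard carton 90 x 70 x 100 mm (x, y, z). Origin: centre of underside.
- white_box: Bystander: loose plain white box 75 x 75 x 110 mm. Origin: centre of underside.
- sleeve: Bystander: loose upright off-white roll, 72 mm in diameter, 115 mm tall. Origin: centre of underside.
Things that resemble listed ones, but are neither listed nor needed, are in the scene too. What is shaped like the bin but turquoise is not meant.

How it is judged:
On the way, in this order (a step that is already met when the one before it is completed fails the run):
1. the bin is home in the dock, against the back stop (within 7 mm), with the bolt still drawn clear of the bin's front (x of bin in the frame of dock above -0.007 m and z of bin in the frame of dock below 0.012 m and y of bin in the frame of dock between -0.01 and 0.01 m and angle between bin's own z axis and vertical below 0.1 rad and value of joint bolt below 0.03 m), for 0.2 s.
2. the bolt is in its keeper with the bin home (x of bin in the frame of dock above -0.007 m and z of bin in the frame of dock below 0.012 m and y of bin in the frame of dock between -0.01 and 0.01 m and angle between bin's own z axis and vertical below 0.1 rad and value of joint bolt above 0.104 m), for 0.2 s.
At the end, for the whole second after the job is handed in: The bin stands flat in the dock within 7 mm of its home place along the push and 10 mm sideways, the bolt's travel is over 0.104 m of its 0.113 m (tip inside the keeper), both at rest (all of step 2 and velocity of joint bolt between -0.01 and 0.01 m/s and linear speed of bin below 0.02 m/s); the robot touches nothing.
It fails at once if carton moved more than 30 mm or tipped (distance of carton from where it was at the start of the episode above 0.03 m or angle between carton's own z axis and vertical above 0.4 rad).
It fails at once if white_box moved more than 30 mm or tipped (distance of white_box from where it was at the start of the episode above 0.03 m or angle between white_box's own z axis and vertical above 0.4 rad).
It fails at once if sleeve moved more than 30 mm or tipped (distance of sleeve from where it was at the start of the episode above 0.03 m or angle between sleeve's own z axis and vertical above 0.4 rad).
It also fails if it takes over 48 s, if anything falls off the work surface, if the arm or the gripper's body presses on something with over 40 N, if the wrist force passes 120 N, or if a joint passes its speed limit or range.

ROBOT

A 6-joint arm with a two-finger parallel gripper is mounted at the origin on the work surface. World frame = base frame: x ahead of the robot, y to its left, z up, the work surface at z = 0. Lengths are in m, angles in rad, forces in N, time in s.
With the tool pointing down it reaches from about 0.375 to 0.925 m from the base axis. Payload 5.7 kg.
Tool frame: the origin (TCP) lies between the finger pads; the fingertips stand 25 mm ahead of it and the grasp point (between the pads) lies 6 mm ahead of it (r.tip_extent is the distance from the TCP to the fingertips, in m); z points along the fingers, y is the line along which they close (so a half turn about z gives the same grasp; the last joint's range is limited). The gripper opens to 88 mm and grips with 3 to 60 N. Pads are 20 mm wide; open, the fingers measure 115 mm over their backs; the gripper's body (75 mm by 178 mm) begins 61 mm behind the grasp point.
Start: joints at [-1.445, 0.359, 1.51, -0, 1.272, -0.115], TCP at [0.143, -0.583, 0.248] pointing down, gripper open.
Joint ranges: [-2.97, 2.97], [-1.01, 2.36], [0.21, 2.38], [-0.96, 4.11], [0.2, 2.71], [-2.98, 2.98]. Speed limits (rad/s): [2.39, 2.39, 3.14, 3.14, 3.14, 3.14].

INTERFACE

Orientations are given as a unit quaternion [w, x, y, z].
In Python, from cell import r gives the robot as it stands.
- The arm moves only by the tool move_arm, never from a script. Its argument "moves" is one flat list of numbers, 5 for each row, row after row: the closure, from 0 (fully open) to 1 (shut), then the shift along the tool's x, y, z in units of 40 mm (1.0 is 40 mm), then the turn about the tool's z in units of 6 degrees (1.0 is 6 degrees). In form: [hand, x, y, z, yaw, hand, x, y, z, yaw, ...]. A call has 1 to 10 rows; each row shifts and turns the commanded pose from where the row before left it, along the tool's axes as they then stand; what a row does not reach is not made up. A row lasts 1/10 s, in which the tool goes at most 50 mm and 8.59 degrees, less where a joint would pass 70% of its speed; a pose out of reach is approached as far as the arm can. A call is refused whole if a number of a shift passes 1 or a number of a turn 1, either way. A call with a gripper value outside its range is refused whole. The fingers move at their own pace and stop on an object; the grip force is fixed at half the most. Time passes only in rows, so rows that do not move let the fingers close. It gives the time, the measured TCP pose, the force, the opening and the grip force at its end, in the units of the state.
- r.sense(): the state, without advancing time (a new reading comes with each control period).
- r.capture(name): name is "side" or "top" or "wrist"; returns (picture, depth): 384x512x3 uint8, red, green, blue; 384x512 float32, m along the optical axis (not along the pixel's ray), 0 where there is no reading.
- r.camera_model(name): a dict with "intrinsics" (3x3 intrinsics, pixels), "extrinsics" (4x4, takes a point from camera to world coordinates). Camera axes: x right, y up, looking along -z (the intrinsics and any distortion apply to the point x, -y, -z); pixel columns grow to the right and rows downward; lengths in m; the calibration is good to about 2 mm. The wrist camera is an equidistant fisheye: a pixel r from the principal point sees the ray r / f radians off the axis. A picture is of the moment at which its call begins: read the wrist's pose just before it. camera_model takes no time and is no camera call; for the wrist camera it gives the pose at the moment of the call.
- r.sign_off(): hands the job in; it is judged then, once.
The state is a dict: "time": time; "q": joint angles; "qd": joint speeds; "tau": joint torques, N m; "tool_pos": TCP position; "eef_rot": TCP orientation; "contact_force": force on the tool from outside, world axes, zero at the start; "torque": the same for the moment, N m; "opening": finger opening in m; "grasp_force": force on a finger pad.
Only numpy, scipy, OpenCV 4.12 (cv2) and the standard library are available. Lean on these libraries where they do the work, as an engineer would, in place of code of your own. Each camera call takes 0.05 s, during which the arm holds its last target. There are 200 camera calls.

## Working session

There is one attempt and no reset: what is moved stays moved. The work goes in short steps, Python scripts to look and compute and a tool call to move; the robot and the scene stay as the last step left them, time stands still between calls to the robot, and variables do not carry over. Pictures are saved under pics/ and viewed, at most 10 in all, crops included, and the job is handed in when it is done.

Besides the shell and the picture viewer there is one more tool, called after "Emit:" in YAML: its name, and indented under it one key for each argument. move_arm: Moves the arm, as the interface text tells. Its arguments: {"type":"object","properties":{"moves":{"type":"array"}},"required":["moves"]}

```bash
mkdir -p pics; cat > h.py <<'E'
import numpy as np, cv2
from cell import r
def snap(name,fn=None):
    m=r.camera_model(name); p,d=r.capture(name)
    if fn: cv2.imwrite('pics/'+fn,p[:,:,::-1])
    np.savez('pics/'+name+'.npz',p=p,d=d,K=m['intrinsics'],T=m['extrinsics'])
    return p,d,np.array(m['intrinsics']),np.array(m['extrinsics'])
def ray(K,T,u,v):
    c=np.array([(u-K[0,2])/K[0,0],-(v-K[1,2])/K[1,1],-1.]); return T[:3,3],T[:3,:3]@c
def plane(K,T,u,v,z):
    o,d=ray(K,T,u,v); return o+d*(z-o[2])/d[2]
def cloud(d,K,T):
    v,u=np.mgrid[:d.shape[0],:d.shape[1]]
    c=np.stack([(u-K[0,2])/K[0,0]*d,-(v-K[1,2])/K[1,1]*d,-d],-1)
    return c@T[:3,:3].T+T[:3,3]
E
python3 - <<'E'
from h import *
for n in('top','side'):
    p,d,K,T=snap(n,n+'1.png'); print(n,K,T.round(3))
s=r.sense(); print(s)
E
```

```text
top [[387.30920079   0.         259.66038008]
 [  0.         387.30920079 191.45747802]
 [  0.           0.           1.        ]] [[ 0.007  0.997 -0.077  0.436]
 [-1.     0.009  0.021  0.002]
 [ 0.022  0.077  0.997  0.977]
 [ 0.     0.     0.     1.   ]]
side [[361.11909366   0.         255.42502059]
 [  0.         361.11909366 187.36023971]
 [  0.           0.           1.        ]] [[-0.98   0.094 -0.173  0.35 ]
 [-0.196 -0.563  0.803  0.876]
 [-0.022  0.821  0.571  0.704]
 [ 0.     0.     0.     1.   ]]
{'time': 0.1, 'q': array([-1.44507261e+00,  3.59448881e-01,  1.51127520e+00,  2.12768968e-05,
        1.27244728e+00, -1.15094846e-01]), 'qd': array([ 0.00059172, -0.00145044, -0.0018607 ,  0.00022686, -0.00214118,
       -0.00069632]), 'tau': array([-1.19165779e-03, -5.16357243e+01, -2.71407813e+01,  6.73936307e-02,
        2.75558629e-02, -2.68049621e-05]), 'tool_pos': array([ 0.14303358, -0.58214995,  0.24690277]), 'eef_rot': array([-7.89393509e-04,  9.92759624e-01,  1.20115388e-01,  5.97092463e-06]), 'contact_force': array([ 0.77243539, -0.46946464, -0.63509541]), 'torque': array([-0.00737689,  0.01926664,  0.00152714]), 'grasp_force': 0.0, 'opening': 0.08774844823408272}
```

View pics/top1.png

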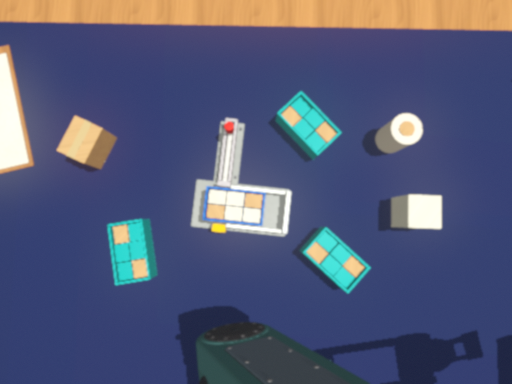

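View pics/side1.png

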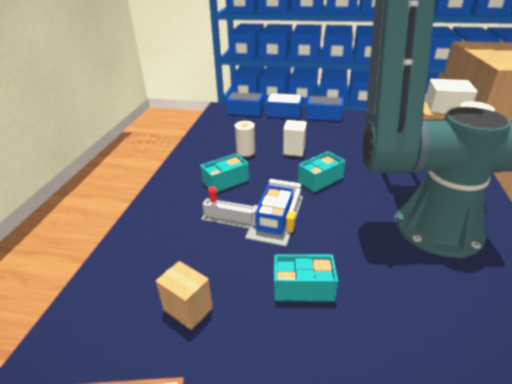

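The top view shows the blue bin at (233,206) in the grey dock with its back stop on the right at x≈290. The red knob is at (229,126) and the yellow keeper at (219,228). Blue candidates: (233,206) is the only blue one. The three at (309,124), (335,260) and (132,252) are turquoise decoys. The carton is at (87,142), the roll at (400,132) and the white box at (416,211). Next I'll measure and take a confirming crop.

```bash
cat > meas.py <<'E'
from h import *
import sys
def blob(m):
    n,l,s,c=cv2.connectedComponentsWithStats(m.astype(np.uint8)); i=1+np.argmax(s[1:,4]); return l==i,c[i],s[i]
def measure(fn=None):
    p,d,K,T=snap('top'); hsv=cv2.cvtColor(p,cv2.COLOR_RGB2HSV); P=cloud(d,K,T)
    roi=np.zeros(d.shape,bool); roi[90:260,160:310]=1
    H,S,V=[hsv[...,i].astype(int) for i in range(3)]
    red=roi&((H<6)|(H>174))&(S>150)&(V>100)
    yel=roi&(H>18)&(H<32)&(S>150)&(V>120)
    for nme,m,z in(('knob',red,.099),('keeper',yel,.054)):
        b,c,s=blob(m); top=b&(P[...,2]>z-.006)&(P[...,2]<z+.006)
        print(nme,c.round(1),s[4],'zmax',P[b][:,2].max().round(3),'top pts',top.sum())
        if top.sum():
            v,u=np.nonzero(top); print('  ray',plane(K,T,u.mean(),v.mean(),z).round(4),'depthmean',P[top].mean(0).round(4))
    tops=roi&(P[...,2]>.064)&(P[...,2]<.085)&~red
    b,c,s=blob(tops); v,u=np.nonzero(b)
    q=np.array([plane(K,T,a,e,.074)[:2] for a,e in zip(u,v)],np.float32)*1000
    print('bin top rect mm',cv2.minAreaRect(q),'zmed',np.median(P[b][:,2]).round(4),s)
    if fn:
        cv2.imwrite('pics/'+fn,cv2.resize(p[90:260,160:310,::-1],None,fx=3.5,fy=3.5,interpolation=cv2.INTER_CUBIC))
    return p,d,K,T,P
if __name__=='__main__': measure(sys.argv[1] if len(sys.argv)>1 else None)
E
python3 meas.py crop1.png
```

```text
knob [228.9 126.7] 63 zmax 0.1 top pts 56
  ray [0.6533 0.0554 0.099 ] depthmean [0.6537 0.0555 0.0972]
keeper [218.2 227.8] 100 zmax 0.057 top pts 95
  ray [0.4202 0.08   0.054 ] depthmean [0.4202 0.08   0.0529]
bin top rect mm ((471.9259338378906, 42.83327102661133), (139.5774383544922, 79.7193832397461), 84.40936279296875) zmed 0.0684 [202 186  64  40 807]
```

View pics/crop1.png

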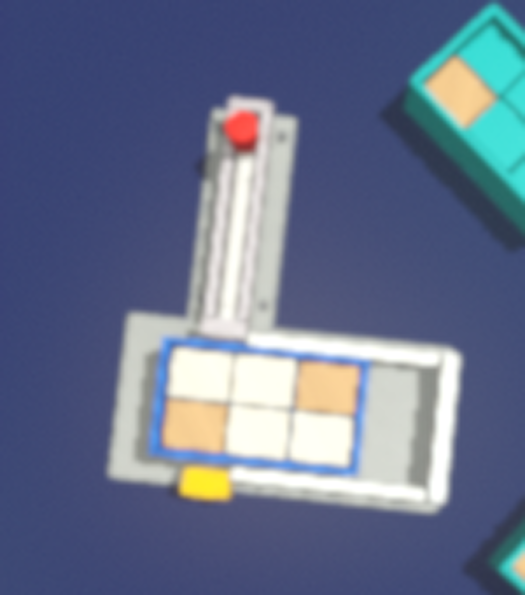

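The crop confirms it: the blue-rimmed bin stands about 50 mm short of the back stop, between the yellow keeper and the bolt track. Dock origin is about (0.466, -0.007), dock +x points along world (-0.105, -0.995), and the bolt is at about 4 mm. I'll turn the tool about +20° so that tool x is dock y and tool y is dock x, then go over to the front of the bin.

Emit:
move_arm:
  moves: [1,0,0,0,0.83,1,0,0,0,0.83,1,0,0,0,0.83,1,0,0,0,0.83,1,0.65,-0.9,0,0,1,0.65,-0.9,0,0,1,0.65,-0.9,0,0,1,0.65,-0.9,0,0,1,0.65,-0.9,0,0,1,0.65,-0.9,0,0]

```text
time: 1.15
tool_pos: [0.322, -0.383, 0.2475]
eef_rot: [-0.0, 0.999, -0.054, -0.0]
contact_force: [0.9, -0.8, -0.3]
opening: 0.0116
grasp_force: 0.0
```

```bash
cat > st.py <<'E'
from h import *
from scipy.spatial.transform import Rotation as R
s=r.sense(); O=np.array([.4663,-.0073]); y=np.array([.9945,-.105]); x=np.array([-.105,-.9945])
q=s['eef_rot']; M=R.from_quat([*q[1:],q[0]]).as_matrix(); d=s['tool_pos'][:2]-O
print('t',s['time'],'dock x,y,z mm',(np.array([d@x,d@y,s['tool_pos'][2]])*1000).round(1),'toolx deg',np.degrees(np.arctan2(M[1,0],M[0,0])).round(2),'tilt',M[:,2].round(3),'F',s['contact_force'].round(1),'dockF',[round(float(s['contact_force'][:2]@x),1),round(float(s['contact_force'][:2]@y),1)],'open',round(s['opening'],4),'q',s['q'].round(2))
E
python3 st.py
```

```text
t 1.15 dock x,y,z mm [ 388.7 -104.   247.5] toolx deg -6.15 tilt [-0.  0. -1.] F [ 0.9 -0.8 -0.3] dockF [0.7, 1.0] open 0.0116 q [-1.01  0.22  1.72  0.    1.21  0.67]
```

Emit:
move_arm:
  moves: [1,0.26,-1,0,0,1,0.26,-1,0,0,1,0.26,-1,0,0,1,0.26,-1,0,0,1,0.26,-1,0,0,1,0.26,-1,0,0,1,0.26,-1,0,0,1,0.26,-1,0,0,1,0.26,-1,0,0,1,0.26,-1,0,0]

```text
time: 2.15
tool_pos: [0.4675, 0.0038, 0.2477]
eef_rot: [-0.0, 0.999, -0.053, -0.0]
contact_force: [0.3, -0.5, 0.4]
opening: 0.0005
grasp_force: 0.0
```

```bash
python3 st.py
```

```text
t 2.15 dock x,y,z mm [-11.2   0.  247.7] toolx deg -6.12 tilt [-0.  0. -1.] F [ 0.3 -0.5  0.4] dockF [0.5, 0.3] open 0.0005 q [-0.14  0.17  1.78  0.    1.19  1.54]
```

Emit:
move_arm:
  moves: [1,0,-1,0,0,1,0,-1,0,0,1,0,-1,0,0,1,0,-1,0,0,1,0,0,0.98,0,1,0,0,0.98,0,1,0,0,0.98,0,1,0,0,0.98,0,1,0,0,0.98,0,1,0,0,0,0]

```text
time: 3.15
tool_pos: [0.4804, 0.1604, 0.0475]
eef_rot: [0.001, 0.999, -0.053, -0.005]
contact_force: [-1.0, 0.3, 1.2]
opening: 0.0006
grasp_force: 0.0
```

```bash
python3 st.py
```

```text
t 3.15 dock x,y,z mm [-168.3   -3.6   47.5] toolx deg -6.12 tilt [-0.01  -0.002 -1.   ] F [-1.   0.3  1.2] dockF [-0.2, -1.0] open 0.0006 q [0.19 0.51 1.9  0.   0.75 1.86]
```

Emit:
move_arm:
  moves: [1,0.09,0.4,0,0,1,0,0.3,0,0,1,0,0.3,0,0,1,0,0.25,0,0,1,0,0.25,0,0,1,0,0.2,0,0,1,0,0.1,0,0,1,0,0,0,0]

```text
time: 3.95
tool_pos: [0.4811, 0.0886, 0.0526]
eef_rot: [-0.0, 0.999, -0.054, 0.001]
contact_force: [0.9, 1.9, 0.5]
opening: 0.0006
grasp_force: 0.7
```

```bash
python3 st.py
```

```text
t 3.95 dock x,y,z mm [-97.    4.6  52.6] toolx deg -6.18 tilt [ 0.002  0.    -1.   ] F [0.9 1.9 0.5] dockF [-1.9, 0.7] open 0.0006 q [0.04 0.48 1.94 0.   0.72 1.72]
```

Emit:
move_arm:
  moves: [1,-0.08,0.12,0,0,1,0,0.12,0,0,1,0,0.05,0,0,1,0,0,0,0]

```text
time: 4.35
tool_pos: [0.4764, 0.0779, 0.0521]
eef_rot: [-0.0, 0.999, -0.054, 0.001]
contact_force: [1.3, 3.7, 3.8]
opening: 0.0004
grasp_force: 2.1
```

```bash
python3 st.py; python3 meas.py
```

```text
t 4.35 dock x,y,z mm [-85.8   1.1  52.1] toolx deg -6.14 tilt [ 0.002  0.    -1.   ] F [1.3 3.7 3.8] dockF [-3.8, 0.9] open 0.0004 q [0.02 0.47 1.96 0.   0.71 1.7 ]
knob [228.9 126.7] 63 zmax 0.101 top pts 57
  ray [0.6531 0.0553 0.099 ] depthmean [0.6536 0.0554 0.0971]
keeper [217.2 227.8] 89 zmax 0.057 top pts 81
  ray [0.4203 0.0822 0.054 ] depthmean [0.4203 0.0823 0.0526]
bin top rect mm ((461.7099609375, -25.186412811279297), (94.46817779541016, 79.48213958740234), 84.07183074951172) zmed 0.071 [241 193  44  37 357]
```

Emit:
move_arm:
  moves: [1,0,0.08,0,0,1,0,0.05,0,0,1,0,0,0,0]

```text
time: 4.7
tool_pos: [0.4759, 0.0738, 0.0521]
eef_rot: [-0.001, 0.999, -0.054, 0.001]
contact_force: [2.1, 9.6, 4.5]
opening: 0.0006
grasp_force: 5.4
```

```bash
python3 st.py
```

```text
t 4.7 dock x,y,z mm [-81.6   1.1  52.1] toolx deg -6.18 tilt [ 0.002  0.002 -1.   ] F [2.1 9.6 4.5] dockF [-9.7, 1.1] open 0.0006 q [0.01 0.47 1.96 0.   0.71 1.69]
```

Emit:
move_arm:
  moves: [1,0,0.04,0,0,1,0,0,0,0,1,0,0,0,0]

```text
time: 5.0
tool_pos: [0.4759, 0.0736, 0.0521]
eef_rot: [-0.002, 0.999, -0.054, 0.001]
contact_force: [2.8, 18.9, 6.1]
opening: 0.0005
grasp_force: 9.8
```

```bash
python3 st.py
```

```text
t 5.0 dock x,y,z mm [-81.5   1.1  52.1] toolx deg -6.22 tilt [ 0.002  0.004 -1.   ] F [ 2.8 18.9  6.1] dockF [-19.1, 0.8] open 0.0005 q [0.01 0.47 1.96 0.01 0.71 1.68]
```

Emit:
move_arm:
  moves: [1,0,-0.4,0,0,1,0,-0.4,0,0,1,0,0,-0.95,0,1,0,0,-0.95,0,1,0,0,-0.95,0,1,0.93,0.15,0,0,1,0.93,0.15,0,0,1,0.93,0.15,0,0,1,0.93,0.15,0,0,1,0.93,0.15,0,0]

```text
time: 6.0
tool_pos: [0.6601, 0.0522, 0.1647]
eef_rot: [0.001, 0.999, -0.053, -0.002]
contact_force: [0.9, -1.3, -0.1]
opening: 0.0006
grasp_force: 0.0
```

Emit:
move_arm:
  moves: [1,0.93,0,0,0,1,0,0,0,0]

```text
time: 6.2
tool_pos: [0.7007, 0.0476, 0.1645]
eef_rot: [0.001, 0.999, -0.054, 0.001]
contact_force: [-0.0, -0.3, 0.0]
opening: 0.0001
grasp_force: 0.0
```

```bash
python3 st.py; python3 meas.py crop2.png
```

```text
t 6.2 dock x,y,z mm [-79.2 227.3 164.5] toolx deg -6.18 tilt [ 0.002 -0.001 -1.   ] F [-0.  -0.3  0. ] dockF [0.3, 0.0] open 0.0001 q [-0.03  0.58  1.36 -0.    1.21  1.65]Traceback (most recent call last):
  File "meas.py", line 23, in <module>
    if __name__=='__main__': measure(sys.argv[1] if len(sys.argv)>1 else None)
                             ~~~~~~~^^^^^^^^^^^^^^^^^^^^^^^^^^^^^^^^^^^^^^^^^^
  File "meas.py", line 12, in measure
    b,c,s=blob(m); top=b&(P[...,2]>z-.006)&(P[...,2]<z+.006)
          ~~~~^^^
  File "meas.py", line 4, in blob
    n,l,s,c=cv2.connectedComponentsWithStats(m.astype(np.uint8)); i=1+np.argmax(s[1:,4]); return l==i,c[i],s[i]
                                                                      ~~~~~~~~~^^^^^^^^^
    return _wrapfunc(a, 'argmax', axis=axis, out=out, **kwds)
    return bound(*args, **kwds)
ValueError: attempt to get argmax of an empty sequence
```

The arm hides the knob from the top camera, so I'll check the bin and knob from the side.

```bash
python3 - <<'E'
from h import *
p,d,K,T=snap('side'); cv2.imwrite('pics/side2.png',cv2.resize(p[120:270,170:340,::-1],None,fx=4,fy=4,interpolation=cv2.INTER_CUBIC))
E
```

```text
(no output)
```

View pics/side2.png

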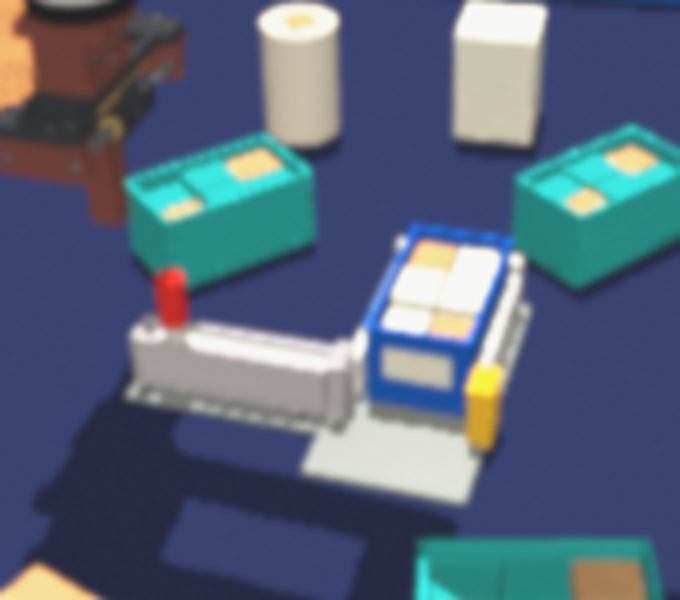

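The bin is in at the back stop, with its label facing front at crop (418,365). The knob is at crop (172,298), still drawn back, and the fingers are up and behind it. Now down behind the knob and push towards the keeper.

Emit:
move_arm:
  moves: [1,0,-0.06,0.95,0,1,0,0,0.95,0,1,0,0,0,0,1,-0.4,0,0,0,1,-0.4,0,0,0,1,-0.5,0,0,0,1,-0.5,0,0,0]

```text
time: 7.0
tool_pos: [0.6261, 0.0593, 0.0916]
eef_rot: [0.0, 0.999, -0.053, 0.002]
contact_force: [3.0, -1.1, -3.1]
opening: 0.0002
grasp_force: 1.7
```

```bash
python3 st.py
```

```text
t 7.0 dock x,y,z mm [-83.  151.9  91.6] toolx deg -6.09 tilt [ 0.003 -0.001 -1.   ] F [ 3.  -1.1 -3.1] dockF [0.8, 3.1] open 0.0002 q [-0.02  0.56  1.6  -0.    0.98  1.66]
```

Emit:
move_arm:
  moves: [1,-0.4,0,0,0,1,-0.4,0,0,0,1,-0.3,0,0,0,1,-0.2,0,0,0,1,0,0,0,0]

```text
time: 7.5
tool_pos: [0.5732, 0.0653, 0.0906]
eef_rot: [-0.0, 0.999, -0.053, -0.0]
contact_force: [0.2, -1.0, -0.1]
opening: 0.0004
grasp_force: 0.0
```

```bash
python3 st.py
```

```text
t 7.5 dock x,y,z mm [-83.4  98.7  90.6] toolx deg -6.12 tilt [-0.  0. -1.] F [ 0.2 -1.  -0.1] dockF [1.0, 0.3] open 0.0004 q [-0.01  0.51  1.72  0.    0.92  1.67]
```

Emit:
move_arm:
  moves: [1,-0.1,0,0,0,1,-0.08,0,0,0,1,0,0,0,0]

```text
time: 7.8
tool_pos: [0.5676, 0.0659, 0.0899]
eef_rot: [-0.0, 0.999, -0.053, 0.001]
contact_force: [1.9, 0.0, 1.3]
opening: 0.0007
grasp_force: 1.3
```

```bash
python3 st.py
```

```text
t 7.8 dock x,y,z mm [-83.5  93.1  89.9] toolx deg -6.13 tilt [ 0.001  0.    -1.   ] F [1.9 0.  1.3] dockF [-0.2, 1.9] open 0.0007 q [-0.01  0.5   1.73  0.    0.91  1.67]
```

Emit:
move_arm:
  moves: [1,-0.06,0,0,0,1,-0.04,0,0,0,1,0,0,0,0]

```text
time: 8.1
tool_pos: [0.5674, 0.0659, 0.0901]
eef_rot: [-0.0, 0.999, -0.053, 0.004]
contact_force: [9.9, -2.5, -4.9]
opening: 0.0002
grasp_force: 5.4
```

```bash
python3 st.py
```

```text
t 8.1 dock x,y,z mm [-83.4  92.8  90.1] toolx deg -6.13 tilt [ 0.008 -0.    -1.   ] F [ 9.9 -2.5 -4.9] dockF [1.4, 10.1] open 0.0002 q [-0.01  0.5   1.74 -0.    0.9   1.67]
```

Emit:
move_arm:
  moves: [1,-0.03,0,0,0,1,0,0,0,0,1,0.5,0,0,0,1,0.2,0,-0.9,0,1,0,0,-1,0,1,0,0,-1,0,1,0,-0.9,0,0,1,0,-0.9,0,0,1,0,-0.9,0,0,1,0,-0.9,0,0]

```text
time: 9.1
tool_pos: [0.6038, 0.2076, 0.2049]
eef_rot: [0.0, 0.999, -0.054, -0.002]
contact_force: [0.2, -1.3, -0.3]
opening: 0.0004
grasp_force: 0.0
```

```bash
python3 st.py; python3 meas.py crop3.png; python3 - <<'E'
from h import *
p,d,K,T=snap('side','side3.png')
E
```

```text
t 9.1 dock x,y,z mm [-228.2  114.1  204.9] toolx deg -6.15 tilt [-0.003 -0.    -1.   ] F [ 0.2 -1.3 -0.3] dockF [1.2, 0.4] open 0.0004 q [0.22 0.45 1.47 0.   1.22 1.9 ]
knob [223.1 174. ] 51 zmax 0.1 top pts 50
  ray [0.5429 0.0667 0.099 ] depthmean [0.5431 0.0668 0.0974]
keeper [218.2 228.1] 92 zmax 0.056 top pts 88
  ray [0.4196 0.0799 0.054 ] depthmean [0.4195 0.08   0.0525]
bin top rect mm ((463.5458984375, -6.865974426269531), (139.4957275390625, 79.61490631103516), 84.20789337158203) zmed 0.0689 [224 190  63  40 805]
```

View pics/crop3.png

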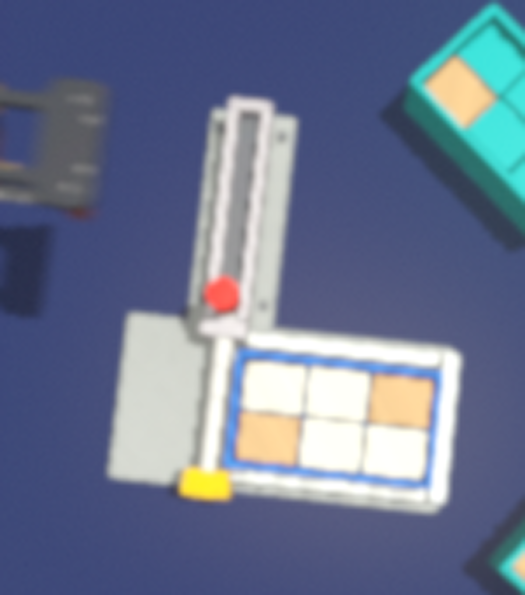

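The bolt lies across the mouth into the yellow keeper at crop (205,484). The knob, at crop (222,295), measures dock y ≈ 69 mm, so the bolt is at about 0.113 m. The bin centre is at dock x ≈ 0 against the stop, and the gripper is clear.

```bash
python3 -c "
from cell import r
print(r.sign_off())"
```

```text
the job is handed in; nothing more can be done
None
```

The bin is home against the back stop, the bolt is fully home in the yellow keeper and released, the bystanders were left alone, and the job was handed in at about 9 s; the sign-off gave no verdict.

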